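Charge the wardrobe scent tin and uncap it

ROBOT

A 6-joint arm with a two-finger parallel gripper is mounted at the origin on the work surface. World frame = base frame: x ahead of the robot, y to its left, z up, the work surface at z = 0. Lengths are in m, angles in rad, forces in N, time in s.
With the tool pointing down it reaches from about 0.425 to 1.125 m from the base axis. Payload 14.9 kg.
Tool frame: the origin (TCP) lies at the very end of the fingers, on their centre line; the grasp point (between the pads) lies 19 mm behind it; z points along the fingers, y is the line along which they close (so a half turn about z gives the same grasp; the last joint's range is limited). The gripper opens to 91 mm and grips with 3 to 60 N. Pads are 32 mm wide; open, the fingers measure 118 mm over their backs; the gripper's body (76 mm by 178 mm) begins 60 mm behind the grasp point.
Start: joints at [1.165, 0.379, 1.734, -0, 1.028, -0.033], TCP at [0.255, 0.652, 0.214] pointing down, gripper open.
Joint ranges: [-2.77, 2.77], [-0.74, 2.19], [0, 2.66], [-1.06, 4.2], [0.31, 2.87], [-3.08, 3.08]. Speed limits (rad/s): [1.89, 1.89, 2.39, 3.14, 3.14, 3.14].

INTERFACE

Orientations are given as a rotation vector (axis times angle).
In Python, from cell import state, cams, env gives the robot as it stands.
- The arm moves only by the tool step_arm, never from a script. Its argument "moves" is a list of rows, each a list of 5 numbers: the closure in counts, from 0 (fully open) to 255 (shut), then the shift along the world's x, y, z in m, then the turn about the world's z in rad. In form: [[gripper, tx, ty, tz, roll], ...]. A call has exactly 10 rows; each row is the pose to reach, as a shift and turn from the pose commanded when the call began; what a row does not reach only later rows make up. A row lasts 1/12 s, in which the tool goes at most 41.7 mm and 7.16 degrees, less where a joint would pass 70% of its speed; a pose out of reach is approached as far as the arm can. A call with a gripper value outside its range is refused whole. The fingers move at their own pace and stop on an object; "force" is the grip in N (left out, the last holds). Time passes only in rows, so rows that repeat a pose let the fingers close, or fill a call up. It gives the time, the measured TCP pose, the force, the opening and the grip force at its end, in the units of the state.
- state(): the state, without advancing time (a new reading comes with each control period).
- cams.snapshot(name): name is "scene" or "top" or "wrist"; returns a dict with "img" (384x512x3 uint8, red, green, blue), "fov_y" (degrees; the focal length in pixels is half the picture's height over the tangent of half this angle, whatever the lens; pixels are square), "cx", "cy" (the principal point, pixels), "xyz" and "rotation" of the camera in the world; the wrist camera has in their place "T_tool_cam" (4x4, takes a point from camera to tool coordinates, whose origin is the TCP and whose axes are the flange's). Camera axes: x right, y up, looking along -z (the intrinsics and any distortion apply to the point x, -y, -z); pixel columns grow to the right and rows downward; lengths in m; the calibration is good to about 2 mm. A picture is of the moment at which its call begins: read the wrist's pose just before it. There is no depth.
- env.sign_off(): hands the job in; it is judged then, once.
The state is a dict: "time_s": time; "q": joint angles; "dq": joint speeds; "tau": joint torques, N m; "position": TCP position; "tool_rot": TCP orientation; "wrist_force": force on the tool from outside, world axes, zero at the start; "torque": the same for the moment, N m; "width": finger opening in m; "finger_force": force on a finger pad.
Only numpy, scipy, OpenCV 4.12 (cv2) and the standard library are available. Lean on these libraries where they do the work, as an engineer would, in place of code of your own. Each camera call takes 0.05 s, during which the arm holds its last target. There are 200 camera calls.

TASK

Make up the cedar scent tin for the ironed clothes: take the cedar plug out of the sorting box and drop it into the open green tin on the tray, then fit the lid set (the perforated aluminium inner lid with its green cap still on it) down fully home on the tin in one piece. Now lift the green cap alone by at least 5 cm, leaving the inner lid fully seated on the tin, and finish while still holding the cap up there above the tin, touching nothing else. Keep the tin upright on its tray and leave everything else where it is.

Things in the scene. Friction and masses are not known exactly. Their poses are not given: they have to be found in the camera images.
- plug_mid (a point): The cedar plug: a plain reddish-brown wooden barrel, 28 mm across and 40 mm high, about 11 g, standing upright in one of the three compartments of the blue sorting box. The point is its centre, 20 mm above its foot, z up its axis.
- sorter: Blue sorting box, fixed, open on top: 120 mm along its x, 194 mm along y, 30 mm high, walls and floor 5 mm. Two dividers, 26 mm high, make three compartments, each 110 mm long (x) and about 58 mm wide (y), centred at y = -63, 0, +63 mm. They hold the cedar plug, the spool and the bung; which is where changes. Origin: centre of its underside.
- tin_mouth (a point): Open green tin, loose, 62 mm across, standing on the tray; its top 22 mm are a bare aluminium neck tapering from 56 mm to 50 mm across at the rim. Mouth 43 mm wide, inside 53 mm deep: the plug fits in, in any attitude. Point: centre of the mouth at the top of the rim, 56 mm above the tin's underside; z up.
- tray: The round aluminium tray, loose, 200 mm across with a rim 12 mm high; its floor is 3 mm thick. The tin stands on it. Origin: centre of its underside.
- collar_mid (a point): Inner lid: aluminium collar 66 mm across, 24 mm high (20 mm deep, 58 mm wide inside), mouth down on the ledge, 90 g; on its 4 mm top plate a perforated neck 40 mm across, 24 mm high, under the cap. Slips over the tin's neck till the plate rests on the rim. Point: collar centre, 12 mm above its foot, z up; 8 mm below tin_mouth when home. Held by the collar, it carries the cap along.
- cap_mid (a point): Outer cap: green cup, mouth down, 50 mm across, 28 mm high, 50 g, standing loosely over the neck of the inner lid on the wider bare aluminium collar (2 mm play around, nothing locks it). Point: its centre, 14 mm above its rim, z up; with the cap on, it lies 26 mm above collar_mid.
- iron: Charcoal box iron, dark steel with a wooden handle, 220 mm long and 190 mm high, 3.2 kg; not to be moved. Origin: centre of its underside.
- jar: Glass jar with a white twist cap, 84 mm across, 125 mm high; not to be moved. Origin: centre of its underside.
- scoop: Red plastic scoop lying on the ledge, about 190 mm long; not to be moved. Origin: on the ledge under it.
- whisk: Stainless whisk, lying, 270 mm long, 56 mm high; not to be moved. Origin: on the ledge under it.
- peg1: Yellow clothes peg lying flat, 72 mm long, 10 mm high; not to be moved. Origin: centre of its underside.
- peg2: The other yellow clothes peg, the same size; not to be moved. Origin: centre of its underside.
- spool: Spool of red thread with white flanges, 30 mm across, 34 mm high, standing in a compartment of the sorting box; not to be moved. Origin: centre of its underside.
- bung: Black rubber bung, 33 mm across, 26 mm high, standing in a compartment of the sorting box; not to be moved. Origin: centre of its underside.
There are look-alikes about, which are no part of the job. There is more than one size of the tray; the job needs the smaller.

How it is judged:
On the way, in this order (a step that is already met when the one before it is completed fails the run):
1. the cedar plug lies inside the tin (z of plug_mid in the frame of tin_mouth between -0.06 and -0.018 m and horizontal distance between plug_mid and tin_mouth below 0.022 m), for 0.2 s.
2. the inner lid is fully home on the tin with the cap still on it and the plug inside (all of step 1 and z of collar_mid in the frame of tin_mouth between -0.012 and -0.0055 m and horizontal distance between collar_mid and tin_mouth below 0.005 m and angle between the z axis of collar_mid and the z axis of tin_mouth, either way round below 0.08 rad and z of cap_mid in the frame of collar_mid below 0.03 m and horizontal distance between cap_mid and collar_mid below 0.008 m), for 0.2 s.
At the end, for the whole second after the job is handed in: The gripper holds the cap still, 45 mm or more above its seat and within 100 mm of the tin's axis. The inner lid is home on the tin (2.5 mm in height, 5 mm off axis, 0.08 rad), untouched by cap and robot; the plug is inside; the tin is upright, within 65 mm of the tray's centre (all of step 1 and z of collar_mid in the frame of tin_mouth between -0.012 and -0.0055 m and horizontal distance between collar_mid and tin_mouth below 0.005 m and angle between the z axis of collar_mid and the z axis of tin_mouth, either way round below 0.08 rad and angle between tin_mouth's own z axis and vertical below 0.08 rad and horizontal distance between tin_mouth and tray below 0.065 m and height (world z) of tin_mouth below 0.066 m and z of cap_mid in the frame of tin_mouth above 0.063 m and horizontal distance between cap_mid and tin_mouth below 0.1 m and contact force between the fingers and cap above 0.5 N and contact force between each of cap, the arm, the fingers and inner_lid below 0.05 N and linear speed of cap below 0.03 m/s and linear speed of inner_lid below 0.02 m/s); the arm keeps its last pose, push and grip.
It fails at once if the cap comes off the inner lid while the inner lid is not seated on the tin ((z of cap_mid in the frame of collar_mid above 0.036 m or horizontal distance between cap_mid and collar_mid above 0.014 m) and (z of collar_mid in the frame of tin_mouth above -0.004 m or horizontal distance between collar_mid and tin_mouth above 0.006 m)).
It fails at once if the tin is tipped (angle between tin_mouth's own z axis and vertical above 0.3 rad).
It fails at once if something else is disturbed: tray, iron, jar, scoop, whisk, a peg, the spool or the bung moved more than 30 mm (distance of any of tray, iron, jar, scoop, whisk, peg1, peg2, spool, bung from where it was at the start of the episode above 0.03 m).
It also fails if it takes over 56 s, if anything falls off the work surface, if the arm or the gripper's body presses on something with over 40 N, if the wrist force passes 120 N, or if a joint passes its speed limit or range.

## Working session

There is one attempt and no reset: what is moved stays moved. The work goes in short steps, Python scripts to look and compute and a tool call to move; the robot and the scene stay as the last step left them, time stands still between calls to the robot, and variables do not carry over. Pictures are saved under pics/ and viewed, at most 10 in all, crops included, and the job is handed in when it is done.

Besides the shell and the picture viewer there is one more tool, called after "Request:" as name([rows], argument=value, ...), one row to a line, values as JSON. step_arm: Moves the arm, as the interface text tells. Its arguments: {"type":"object","properties":{"moves":{"type":"array"},"force":{"type":"number"}},"required":["moves"]}

```bash
mkdir -p pics; ls; cat > h.py <<'E'
import numpy as np, cv2
from scipy.spatial.transform import Rotation as R
from cell import state, cams, env
def snap(name):
    s=state(); d=cams.snapshot(name)
    if name=='wrist':
        T=np.eye(4); T[:3,:3]=R.from_rotvec(s['tool_rot']).as_matrix(); T[:3,3]=s['position']
        T=T@np.array(d['T_tool_cam']); d['xyz']=T[:3,3]; d['rotation']=T[:3,:3]
    d['C']=np.array(d['xyz']); d['Rm']=np.array(d['rotation'])
    if d['Rm'].shape!=(3,3): print('rot',d['Rm'])
    d['f']=192/np.tan(np.radians(d['fov_y'])/2)
    return d
def ray(d,u,v):
    r=d['Rm']@np.array([(u-d['cx'])/d['f'],-(v-d['cy'])/d['f'],-1]); return r/np.linalg.norm(r)
def onz(d,u,v,z):
    r=ray(d,u,v); return d['C']+r*(z-d['C'][2])/r[2]
def proj(d,p):
    q=d['Rm'].T@(np.array(p)-d['C']); return d['cx']+d['f']*q[0]/-q[2], d['cy']-d['f']*q[1]/-q[2]
def tri(obs):
    A=np.zeros((3,3));b=np.zeros(3)
    for d,u,v in obs:
        r=ray(d,u,v);P=np.eye(3)-np.outer(r,r);A+=P;b+=P@d['C']
    p=np.linalg.solve(A,b); return p,[np.hypot(*(np.array(proj(d,p))-[u,v])) for d,u,v in obs]
def save(d,n): cv2.imwrite('pics/'+n+'.png',d['img'][:,:,::-1])
E
python3 - <<'E'
from h import *
print(state())
for n in ['scene','top']:
    d=snap(n); print({k:v for k,v in d.items() if k!='img'}); save(d,n)
E
```

```text
pics
{'time_s': 0.0, 'q': array([ 1.16467346e+00,  3.79392704e-01,  1.73473601e+00, -2.33930156e-05,
        1.02850763e+00, -3.33069806e-02]), 'dq': array([-7.20626562e-05,  8.04398455e-04,  1.06827814e-03,  5.02524655e-04,
       -8.07063560e-04,  5.35424460e-04]), 'tau': array([ 4.22479221e-03, -7.63719106e+01, -4.34375274e+01,  6.52356958e-02,
        4.23654460e-02, -1.25005827e-04]), 'position': array([0.25483576, 0.65156696, 0.21332152]), 'tool_rot': array([-5.82174947e-01, -3.08696741e+00,  1.60676638e-03]), 'wrist_force': array([-1.12663185, -0.37275577, -0.5997568 ]), 'torque': array([0.03539819, 0.01957713, 0.01692478]), 'finger_force': 0.0, 'width': 0.09122943714150455}
rot [0.94160728 0.47046306 0.88776652]
{'fov_y': 54.35582725914283, 'cx': 253.10984653455046, 'cy': 195.0836821875072, 'xyz': array([ 1.49169458, -0.7725268 ,  0.808428  ]), 'rotation': array([0.94160728, 0.47046306, 0.88776652]), 'C': array([ 1.49169458, -0.7725268 ,  0.808428  ]), 'Rm': array([0.94160728, 0.47046306, 0.88776652]), 'f': np.float64(373.94609024908453)}
rot [ 0.06996876 -0.0665351  -1.56938658]
{'fov_y': 43.661820909658765, 'cx': 262.0693960439397, 'cy': 194.77030416172255, 'xyz': array([ 0.38656007, -0.105692  ,  1.60257839]), 'rotation': array([ 0.06996876, -0.0665351 , -1.56938658]), 'C': array([ 0.38656007, -0.105692  ,  1.60257839]), 'Rm': array([ 0.06996876, -0.0665351 , -1.56938658]), 'f': np.float64(479.28419580288516)}
```

```bash
sed -i "s/    if d\['Rm'\].shape!=(3,3).*/    if d['Rm'].shape!=(3,3): d['Rm']=R.from_rotvec(d['Rm']).as_matrix()/" h.py
```

```text
(no output)
```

View pics/scene.png

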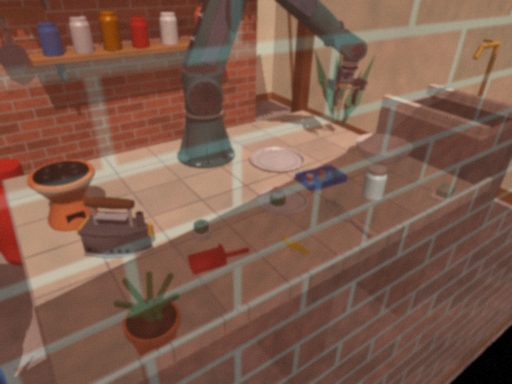

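View pics/top.png

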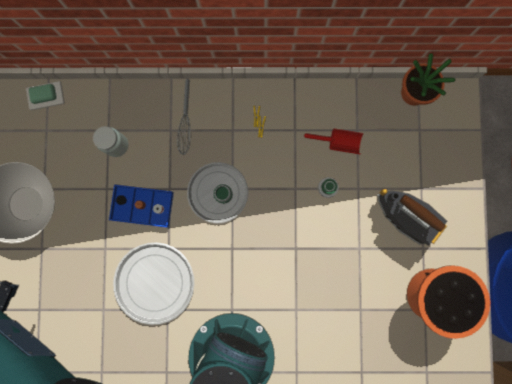

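The scene view shows, through a reflecting pane, the sorter (320,178), tin (278,198) and lid (201,227). The top view shows the sorter (142,206), small tray with a green tin (222,193), big empty tray (154,284) and a small green round thing (329,186). I'll confirm with one enlarged montage.

```bash
python3 - <<'E'
from h import *
d=snap('top'); s=snap('scene')
def c(d,u,v,w,h): return cv2.resize(d['img'][v-h:v+h,u-w:u+w],(400,300),interpolation=cv2.INTER_CUBIC)
m=np.vstack([np.hstack([c(d,142,206,40,30),c(d,217,192,40,30)]),np.hstack([c(d,329,186,24,18),c(s,240,208,60,45)])])
save({'img':m},'mont')
for n,p in dict(sorter=(142,206,.03),plug=(140,204,.045),tray=(217,192,.012),tin=(222,193,.056),lid=(329,186,.052)).items():
    P=onz(d,*p); print(n,P.round(3),np.round(proj(s,P)))
E
```

```text
sorter [0.486 0.293 0.03 ] [319. 174.]
plug [0.492 0.295 0.045] [320. 172.]
tray [0.534 0.048 0.012] [281. 199.]
tin [0.527 0.028 0.056] [277. 190.]
lid [ 0.55  -0.32   0.052] [200. 223.]
```

View pics/mont.png

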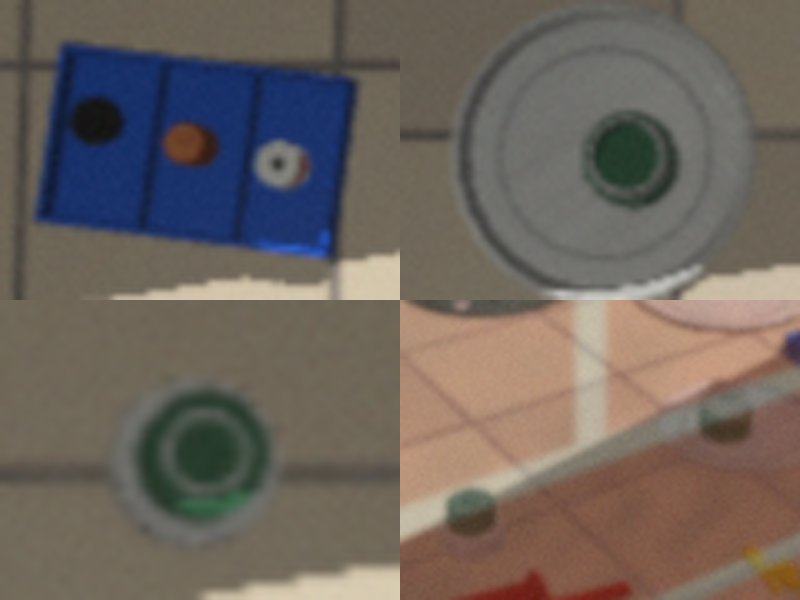

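Naming: the open tin is the green ringed thing on the small tray (222,193), and its green mouth with bare rim fits. The lid set is at (329,186): a wider bare collar with a green cap. The plug is the reddish-brown round in the middle compartment (140,205). The black bung is at (121,200) and the white-flanged spool at (158,208). The big tray (154,284) is the look-alike. Next I go over the plug with the closing line along the sorter's x.

Request:
step_arm([
  [0,0.236,-0.356,0,-1.35],
  [0,0.236,-0.356,0,-1.35],
  [0,0.236,-0.356,0,-1.35],
  [0,0.236,-0.356,0,-1.35],
  [0,0.236,-0.356,0,-1.35],
  [0,0.236,-0.356,0,-1.35],
  [0,0.236,-0.356,0,-1.35],
  [0,0.236,-0.356,0,-1.35],
  [0,0.236,-0.356,0,-1.35],
  [0,0.236,-0.356,0,-1.35],
])

```text
time_s: 1.03
position: [0.4859, 0.3028, 0.2141]
tool_rot: [-2.285, -2.156, -0.0]
wrist_force: [1.3, -0.0, -0.2]
width: 0.0917
finger_force: 0.0
```

```bash
python3 - <<'E'
from h import *
d=snap('wrist'); print(np.round(d['T_tool_cam'],3),d['fov_y'],d['C'],d['f'],d['cx'],d['cy']); save(d,'w1')
for p in [(0.491,0.296,.045)]: print(proj(d,p))
E
```

```text
[[ 0.     0.958  0.288  0.082]
 [ 1.     0.    -0.001  0.   ]
 [-0.001  0.288 -0.958 -0.172]
 [ 0.     0.     0.     1.   ]] 66.88992344107425 [0.49078743 0.38465303 0.38570687] 290.6866680203064 254.8388535456584 191.2150797000123
(np.float64(259.0125667180135), np.float64(180.13223405483404))
```

View pics/w1.png

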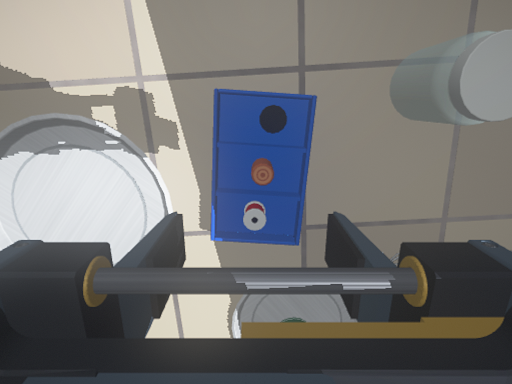

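The wrist view shows the sorter with the plug's top face at about (262,175), bung (273,118) and spool (254,216). I'll mask the plug in both views.

```bash
cat >> h.py <<'E'
def blob(d,lo,hi,near,rad=40):
    hsv=cv2.cvtColor(np.ascontiguousarray(d['img']),cv2.COLOR_RGB2HSV); m=cv2.inRange(hsv,np.array(lo),np.array(hi))
    k=np.zeros_like(m); cv2.circle(k,(int(near[0]),int(near[1])),rad,255,-1); m&=k
    n,l,st,c=cv2.connectedComponentsWithStats(m); i=1+np.argmax(st[1:,4]); return c[i],st[i],l==i
PL=((4,90,60),(18,255,255))
E
python3 - <<'E'
from h import *
d=snap('wrist'); t=snap('top')
a=blob(d,*PL,(262,172),25); b=blob(t,*PL,(140,205),12)
print(a[:2],b[:2]); print(d['img'][175,263],t['img'][204,140])
r=a[1][2]/2; u,v=a[1][0]+r,a[1][1]+a[1][3]-r-.5
# mid of blobs ~ centre of barrel
print(u,v,tri([(d,u,v),(t,139.4,204.5)]),onz(d,u,v,.045), tri([(d,*a[0]),(t,*b[0])]))
E
```

```text
(array([258.84962406, 168.66917293]), array([249, 155,  21,  26, 399], dtype=int32)) (array([139.04, 204.24]), array([135, 201,   9,   8,  50], dtype=int32))
[118  77  67] [111  66  41]
259.5 170.0 (array([0.49347368, 0.30085345, 0.03065814]), [np.float64(1.7456829710361492), np.float64(0.6634549380824163)]) [0.49559593 0.30377547 0.045     ] (array([0.49357676, 0.30233757, 0.02992656]), [np.float64(1.0982230750190103), np.float64(0.4175391803636998)])
```

Request:
step_arm([
  [0,0,0.04,0.0,-0.09],
  [0,0,0.08,0.0,-0.09],
  [0,0,0.08,0.0,-0.09],
  [60,0,0.08,0.0,-0.09],
  [80,0,0.08,0.0,-0.09],
  [80,0,0.08,0.0,-0.09],
  [80,0,0.08,0,-0.09],
  [80,0,0.08,0,-0.09],
  [80,0,0.08,0,-0.09],
  [80,0,0.08,0,-0.09],
])

```text
time_s: 2.02
position: [0.4853, 0.3843, 0.2141]
tool_rot: [2.374, 2.058, 0.0]
wrist_force: [0.3, -0.6, 0.2]
width: 0.0626
finger_force: 0.0
```

```bash
python3 - <<'E'
from h import *
d=snap('wrist'); t=snap('top'); print(state()['position'],state()['tool_rot'],state()['width']); u,v=proj(d,(.491,.296,.04))
a=blob(d,*PL,(u,v),25); print(u,v,a[:2]); save(d,'w2')
E
```

```text
[0.48527434 0.38445399 0.2139896 ] [2.37372039e+00 2.05791079e+00 9.67631261e-05] 0.06278574458658148
268.40860009442633 238.64312456538136 (array([270.33638444, 230.19679634]), array([261, 216,  21,  28, 437], dtype=int32))
```

```bash
python3 - <<'E'
from h import *
d=snap('wrist'); t=snap('top')
import copy
d1=copy.copy(d); M=np.linalg.inv(np.array(d['T_tool_cam']))
T=np.eye(4);T[:3,:3]=R.from_rotvec([-2.285,-2.156,0]).as_matrix();T[:3,3]=[0.4859,0.3028,0.2141];T=T@np.array(d['T_tool_cam']);d1['C']=T[:3,3];d1['Rm']=T[:3,:3]
o1,o2,o3=(d1,258.85,168.67),(d,270.34,230.2),(t,139.04,204.24)
for o in ([o1,o2],[o2,o3],[o1,o2,o3]): print(tri(o))
for dd in (d,d1): print(proj(dd,(.4935,.302,.045)),proj(dd,(.4935,.302,.005)))
c=cv2.resize(np.hstack([d['img'][190:260,230:310]]),(480,420),interpolation=cv2.INTER_CUBIC); 
g=t['img'][190:225,118:164]; g=cv2.resize(g,(320,420*320//320),interpolation=cv2.INTER_CUBIC)
save({'img':np.hstack([c,g])},'w2c')
E
```

```text
(array([0.49328677, 0.31017648, 0.04531717]), [np.float64(1.4484948856281226), np.float64(1.3594424651976114)])
(array([0.49360743, 0.30269892, 0.02875684]), [np.float64(0.9870467107255383), np.float64(0.40046850587745864)])
(array([0.49296821, 0.30390641, 0.02746947]), [np.float64(2.178833729353019), np.float64(1.9813882821844258), np.float64(0.28638097988405037)])
(np.float64(269.95441040561155), np.float64(235.9999384414765)) (np.float64(268.5252814186866), np.float64(223.68503789537945))
(np.float64(260.82697831255877), np.float64(175.21542333263042)) (np.float64(260.21512723217234), np.float64(168.16610936530128))
```

View pics/w2c.png

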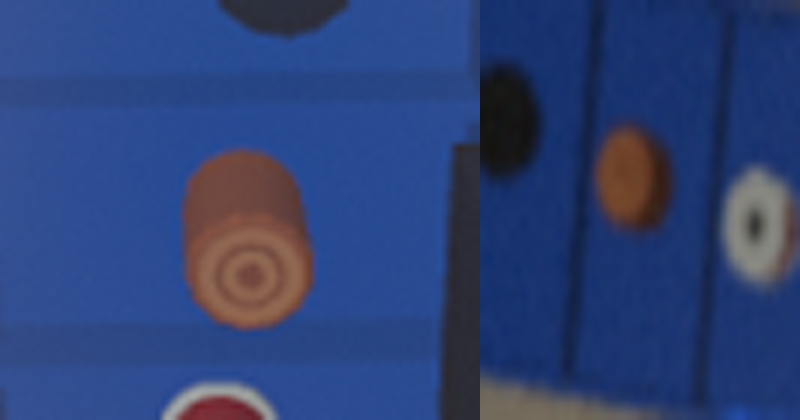

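The crop shows the plug's top face at wrist pixel (271.7,235.3), within 2 px of the prediction for z=0.045, so the height is confirmed. The plug is at about (0.495, 0.302). I'll grip at TCP z 0.031, above the box walls.

Request:
step_arm([
  [110,0.005,-0.04,0,0],
  [110,0.01,-0.0815,0,0],
  [110,0.01,-0.0815,-0.03,0],
  [110,0.01,-0.0815,-0.07,0],
  [110,0.01,-0.0815,-0.11,0],
  [110,0.01,-0.0815,-0.145,0],
  [110,0.01,-0.0815,-0.17,0],
  [110,0.01,-0.0815,-0.183,0],
  [110,0.01,-0.0815,-0.183,0],
  [110,0.01,-0.0815,-0.183,0],
])

```text
time_s: 3.05
position: [0.4954, 0.3033, 0.0313]
tool_rot: [-2.373, -2.058, 0.0]
wrist_force: [0.2, -0.3, -0.7]
width: 0.0514
finger_force: 0.0
```

Request:
step_arm([
  [220,0,0,0,0],
  [220,0,0,0,0],
  [220,0,0,0,0],
  [220,0,0,0,0],
  [220,0,0,0,0],
  [220,0,0,0.03,0],
  [220,0,0,0.07,0],
  [220,0,0,0.11,0],
  [220,0,0,0.15,0],
  [220,0,0,0.15,0],
], force=12)

```text
time_s: 3.88
position: [0.4984, 0.305, 0.1888]
tool_rot: [2.372, 2.057, 0.016]
wrist_force: [1.3, 0.8, 1.6]
width: 0.0273
finger_force: 12.0
```

Plug held (27 mm). Moving toward the tin and viewing from two places.

Request:
step_arm([
  [220,0.006,-0.04,0.0,0],
  [220,0.012,-0.08,0.0,0],
  [220,0.018,-0.12,0.0,0],
  [220,0.024,-0.16,0.0,0],
  [220,0.03,-0.195,0.0,0],
  [220,0.03,-0.205,0,0],
  [220,0.03,-0.205,0,0],
  [220,0.03,-0.205,0,0],
  [220,0.03,-0.205,0,0],
  [220,0.03,-0.205,0,0],
])

```text
time_s: 4.72
position: [0.5251, 0.0993, 0.1809]
tool_rot: [-2.372, -2.06, -0.0]
wrist_force: [0.5, 0.4, 0.2]
width: 0.0273
finger_force: 12.0
```

```bash
python3 - <<'E'
from h import *
import pickle
d=snap('wrist'); t=snap('top'); pickle.dump(d,open('v1.pkl','wb')); print(state()['position'])
u,v=proj(d,(.527,.028,.059)); print(u,v)
u,v=int(u),int(v)
c=cv2.resize(d['img'][max(0,v-75):v+75,u-75:u+75],(500,500),interpolation=cv2.INTER_CUBIC)
save({'img':c},'tin1')
E
```

```text
[0.52504187 0.0991803  0.18090027]
265.15447052546824 246.10580167718268
```

View pics/tin1.png

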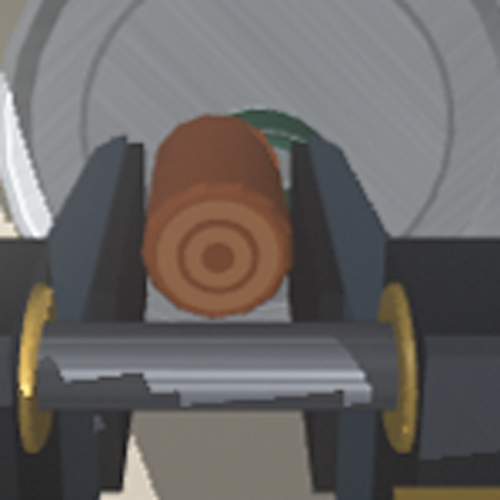

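The held plug hides the tin (behind it, green edge at crop (275,125)). I'll go past the tin and look back.

Request:
step_arm([
  [220,0,-0.04,0.0,0],
  [220,0,-0.08,0.0,0],
  [220,0,-0.12,0.0,0],
  [220,0,-0.14,0.0,0],
  [220,0,-0.14,0,0],
  [220,0,-0.14,0,0],
  [220,0,-0.14,0,0],
  [220,0,-0.14,0,0],
  [220,0,-0.14,0,0],
  [220,0,-0.14,0,0],
])

```text
time_s: 5.65
position: [0.5252, -0.041, 0.1809]
tool_rot: [-2.372, -2.06, 0.0]
wrist_force: [-0.4, 0.4, 0.4]
width: 0.0274
finger_force: 12.0
```

```bash
cat >> h.py <<'E'
GR=((60,60,20),(95,255,255))
E
python3 - <<'E'
from h import *
import pickle
d=snap('wrist'); pickle.dump(d,open('v1.pkl','wb')); print(state()['position'])
u,v=proj(d,(.527,.028,.059)); print(u,v)
u,v=int(u),int(v); v0=max(0,v-75);print(v0,u-75)
c=cv2.resize(d['img'][v0:v0+150,u-75:u+75],(500,500),interpolation=cv2.INTER_CUBIC)
save({'img':c},'tin2')
E
```

```text
[ 0.52520293 -0.04117751  0.18091818]
246.38674537732516 118.1049734132471
43 171
```

View pics/tin2.png

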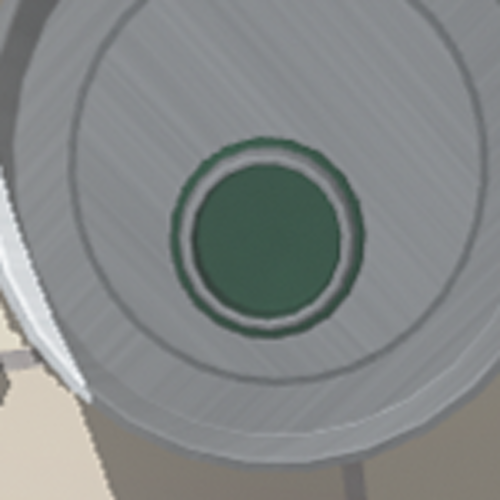

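Request:
step_arm([
  [220,0,-0.03,0.03,0],
  [220,0,-0.06,0.06,0],
  [220,0,-0.06,0.06,0],
  [220,0,-0.06,0.06,0],
  [220,0,-0.06,0.06,0],
  [220,0,-0.06,0.06,0],
  [220,0,-0.06,0.06,0],
  [220,0,-0.06,0.06,0],
  [220,0,-0.06,0.06,0],
  [220,0,-0.06,0.06,0],
])

```text
time_s: 6.53
position: [0.5251, -0.1016, 0.2406]
tool_rot: [-2.373, -2.058, 0.0]
wrist_force: [-1.1, -0.4, 0.7]
width: 0.0272
finger_force: 12.0
```

The crop shows the open mouth (green disc inside the bare rim) centred at crop (267,240), i.e. pixel (251,115), on the small tray. I'll triangulate the mouth disc from this and the new view.

```bash
cat >> h.py <<'E'
def disc(d,near,lo=GR[0],hi=GR[1],rad=30):
    hsv=cv2.cvtColor(np.ascontiguousarray(d['img']),cv2.COLOR_RGB2HSV); m=cv2.inRange(hsv,np.array(lo),np.array(hi))
    cs,_=cv2.findContours(m,cv2.RETR_LIST,cv2.CHAIN_APPROX_NONE); out=[]
    for c in cs:
        if len(c)>25:
            e=cv2.fitEllipse(c)
            if np.hypot(e[0][0]-near[0],e[0][1]-near[1])<rad: out.append((e[0][0],e[0][1],e[1][0],e[1][1]))
    return out
E
python3 - <<'E'
from h import *
import pickle
a=pickle.load(open('v1.pkl','rb')); d=snap('wrist'); t=snap('top'); pickle.dump(d,open('v2.pkl','wb'))
for n,x in (('a',a),('d',d),('t',t)): print(n,np.round(disc(x,proj(x,(.527,.028,.059))),1).tolist())
print('lid',np.round(disc(t,(329,186)),1).tolist())
E
```

```text
a [[251.1, 114.8, 41.5, 44.4], [250.8, 113.8, 55.6, 57.4]]
d [[220.5, 57.5, 0.0, 1.0], [244.5, 60.8, 33.5, 35.8], [244.3, 59.9, 49.3, 53.3]]
t []
lid [[329.0, 186.2, 13.0, 13.3]]
```

```bash
python3 - <<'E'
from h import *
import pickle
a=pickle.load(open('v1.pkl','rb')); d=pickle.load(open('v2.pkl','rb')); t=snap('top')
p,e=tri([(a,251.1,114.8),(d,244.5,60.8)]); print(p,e,onz(a,251.1,114.8,.059),onz(d,244.5,60.8,.059))
print('t',proj(t,(p[0],p[1],.059)))
hsv=cv2.cvtColor(np.ascontiguousarray(t['img']),cv2.COLOR_RGB2HSV); print(hsv[188:199,222].tolist())
print(tri([(a,251.1,114.8),(d,244.5,60.8),(t,222,192.3)]))
for dd,c in((a,44.4),(d,35.8)): print(c*np.linalg.norm(p-dd['C'])/dd['f'])
E
```

```text
[0.53170107 0.02972431 0.03702877] [np.float64(0.03825097526334895), np.float64(0.03383259391406305)] [0.53202612 0.03045546 0.059     ] [0.53204537 0.02679062 0.059     ]
t (np.float64(221.26800984697755), np.float64(191.48124377443045))
[[72, 105, 63], [70, 108, 64], [72, 112, 66], [71, 110, 67], [71, 106, 60], [72, 111, 62], [71, 116, 64], [70, 104, 64], [73, 114, 65], [71, 109, 63], [72, 100, 66]]
(array([0.53154462, 0.02971668, 0.03448231]), [np.float64(0.10186167121328249), np.float64(0.3444968971741303), np.float64(0.1089802202015003)])
0.048227874835711386
0.046626072664226935
```

The disc diameter against 43 mm puts the rim near z≈0.06, as the text says. The two-view baseline is too short to beat that, with 4 mm of disagreement in y. The mouth is at about (0.531, 0.0285), and the plug has 7.5 mm of play. I'll insert it partly and release.

Request:
step_arm([
  [220,0.001,0.04,0,0],
  [220,0.003,0.08,0,0],
  [220,0.006,0.12,0,0],
  [220,0.006,0.13,-0.02,0],
  [220,0.006,0.13,-0.06,0],
  [220,0.006,0.13,-0.1,0],
  [220,0.006,0.13,-0.125,0],
  [220,0.006,0.13,-0.13,0],
  [220,0.006,0.13,-0.13,0],
  [220,0.006,0.13,-0.13,0],
])

```text
time_s: 7.52
position: [0.532, 0.0281, 0.1121]
tool_rot: [2.373, 2.058, 0.001]
wrist_force: [0.2, 0.7, 0.7]
width: 0.0277
finger_force: 12.0
```

Request:
step_arm([
  [220,0,0,-0.006,0],
  [220,0,0,-0.014,0],
  [220,0,0,-0.022,0],
  [220,0,0,-0.03,0],
  [220,0,0,-0.034,0],
  [220,0,0,-0.034,0],
  [220,0,0,-0.034,0],
  [220,0,0,-0.034,0],
  [220,0,0,-0.034,0],
  [220,0,0,-0.034,0],
])

```text
time_s: 8.35
position: [0.5314, 0.0281, 0.0772]
tool_rot: [2.373, 2.058, 0.001]
wrist_force: [-0.7, -0.3, 0.1]
width: 0.0267
finger_force: 12.0
```

No contact. A little lower, then release and rise to view the tin.

Request:
step_arm([
  [220,0,0,-0.004,0],
  [220,0,0,-0.008,0],
  [220,0,0,-0.008,0],
  [130,0,0,-0.008,0],
  [60,0,0,-0.008,0],
  [60,0,0,-0.008,0],
  [60,0,0,0.01,0],
  [40,0,0,0.05,0],
  [0,0,0,0.09,0],
  [0,0,0,0.11,0],
])

```text
time_s: 9.18
position: [0.5326, 0.0282, 0.1911]
tool_rot: [2.372, 2.057, 0.005]
wrist_force: [1.1, 0.6, 1.0]
width: 0.0713
finger_force: 0.0
```

Request:
step_arm([
  [0,0,-0.035,0,0],
  [0,0,-0.07,0.0,0],
  [0,0,-0.07,0,0],
  [0,0,-0.07,0,0],
  [0,0,-0.07,0,0],
  [0,0,-0.07,0,0],
  [0,0,-0.07,0,0],
  [0,0,-0.07,0,0],
  [0,0,-0.07,0,0],
  [0,0,-0.07,0,0],
])

```text
time_s: 10.02
position: [0.5312, -0.0415, 0.1868]
tool_rot: [-2.373, -2.059, 0.0]
wrist_force: [0.5, -1.0, -0.6]
width: 0.0909
finger_force: 0.0
```

```bash
python3 - <<'E'
from h import *
import pickle
d=snap('wrist'); pickle.dump(d,open('v3.pkl','wb')); print(state()['position'],state()['width'])
u,v=proj(d,(.531,.0285,.059)); print(u,v); save(d,'v3'); print(disc(d,(u,v)))
print(proj(d,(.55,-.32,.08)))
E
```

```text
[ 0.531178   -0.04161896  0.18687453] 0.09128807180203075
244.44850272449293 117.1070186989496
[(244.67437744140625, 117.04490661621094, 28.80333709716797, 29.474023818969727), (245.58856201171875, 114.69124603271484, 39.28261184692383, 43.33746337890625), (245.20620727539062, 114.20094299316406, 54.11463928222656, 55.771873474121094), (245.2506866455078, 113.71318054199219, 54.990623474121094, 56.99980545043945)]
(np.float64(300.1757880527976), np.float64(395.8965109139889))
```

View pics/v3.png

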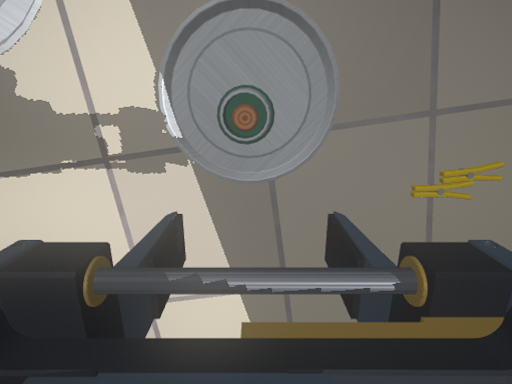

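The plug stands upright inside the tin, with its top at (245,117) inside the mouth disc centred (245.6,114.7). To cancel the camera's bias in the tin position, I'll look once more with the tool turned by half a turn from the other side.

```bash
python3 - <<'E'
from h import *
print(state()['q'].round(2)); d=snap('wrist'); print(onz(d,245.6,114.7,.059))
E
```

```text
[-0.12  0.15  2.09 -0.    0.9   0.02]
[0.53253048 0.03050555 0.059     ]
```

Request:
step_arm([
  [0,0,0.02,0,-0.125],
  [0,0,0.04,0,-0.25],
  [0,0,0.06,0,-0.375],
  [0,0,0.08,0,-0.5],
  [0,0,0.1,0,-0.625],
  [0,0,0.12,0,-0.75],
  [0,0,0.14,0,-0.875],
  [0,0,0.14,0,-1.0],
  [0,0,0.14,0,-1.12],
  [0,0,0.14,0,-1.24],
])

```text
time_s: 10.95
position: [0.5311, 0.0987, 0.1869]
tool_rot: [-3.128, -0.288, 0.0]
wrist_force: [0.1, -1.4, -0.7]
width: 0.0911
finger_force: 0.0
```

Request:
step_arm([
  [0,0,0,0,-0.125],
  [0,0,0,0,-0.25],
  [0,0,0,0,-0.375],
  [0,0,0,0,-0.5],
  [0,0,0,0,-0.625],
  [0,0,0,0,-0.75],
  [0,0,0,0,-0.875],
  [0,0,0,0,-1.0],
  [0,0,0,0,-1.12],
  [0,0,0,0,-1.24],
])

```text
time_s: 11.78
position: [0.5312, 0.0982, 0.1869]
tool_rot: [-2.713, 1.584, -0.0]
wrist_force: [0.4, -0.3, 0.1]
width: 0.0911
finger_force: 0.0
```

```bash
python3 - <<'E'
from h import *
import pickle
v3=pickle.load(open('v3.pkl','rb'))
d=snap('wrist'); print(state()['position'],state()['q'].round(2),d['C'])
u,v=proj(d,(.532,.03,.059)); print(u,v); D=disc(d,(u,v)); print(np.round(D,1).tolist())
for e in D: print(onz(d,e[0],e[1],.059).round(4),tri([(v3,245.5,114.7),(d,e[0],e[1])])[0].round(4))
E
```

```text
[0.53116796 0.09815971 0.18692815] [0.14 0.16 2.07 0.   0.9  2.78] [0.57169022 0.02663664 0.35858291]
287.79152342045694 126.64679216277342
[[287.8, 123.5, 29.2, 31.0], [285.8, 124.4, 34.4, 41.2], [286.3, 124.5, 53.6, 55.7]]
[0.5336 0.0274 0.059 ] [0.5311 0.0287 0.036 ]
[0.5348 0.0291 0.059 ] [0.5312 0.0295 0.0289]
[0.5344 0.029  0.059 ] [0.5313 0.0295 0.033 ]
```

The two opposite views agree within 2 mm, so the tin mouth is at (0.533, 0.0295). Now over to the lid set.

Request:
step_arm([
  [0,0.002,-0.035,0,0],
  [0,0.005,-0.075,0,0],
  [0,0.008,-0.115,0,0],
  [0,0.011,-0.155,0,0],
  [0,0.014,-0.195,0,0],
  [0,0.017,-0.235,0,0],
  [0,0.02,-0.275,0,0],
  [0,0.023,-0.315,0,0],
  [0,0.024,-0.348,0,0],
  [0,0.024,-0.348,0,0],
])

```text
time_s: 12.67
position: [0.5555, -0.2548, 0.1872]
tool_rot: [2.717, -1.576, 0.002]
wrist_force: [-0.3, 0.2, -0.4]
width: 0.0914
finger_force: 0.0
```

```bash
python3 - <<'E'
from h import *
import pickle
d=snap('wrist'); d=snap('wrist'); pickle.dump(d,open('l1.pkl','wb')); print(state()['position'],d['C'])
u,v=proj(d,(.554,-.32,.052)); print(u,v); D=disc(d,(u,v)); print(np.round(D,1).tolist())
for e in D: print(onz(d,e[0],e[1],.052).round(4))
x,y=int(u),int(v); save({'img':cv2.resize(d['img'][max(0,y-60):y+60,x-60:x+60],(480,480),interpolation=cv2.INTER_CUBIC)},'lid'); print(x-60,max(0,y-60))
E
```

```text
[ 0.554931   -0.25081173  0.18665334] [ 0.59601729 -0.32371341  0.35850726]
288.69186540845027 127.87129503316814
[[289.0, 128.0, 24.3, 25.7], [289.5, 128.2, 35.5, 36.3], [288.9, 127.6, 45.9, 46.7]]
[ 0.5536 -0.32    0.052 ]
[ 0.5531 -0.3201  0.052 ]
[ 0.554  -0.3204  0.052 ]
228 67
```

View pics/lid.png

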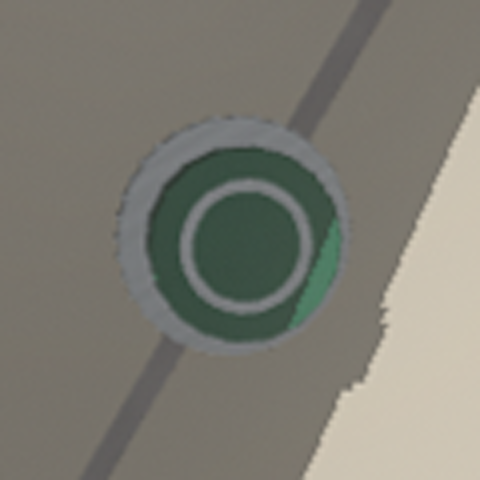

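The crop shows the wide bare collar with the green cap on it, cap top at (289,127.7) and collar circle at about (286,126). The sizes fit 50 and 66 mm, so this is the lid set. One nearer view on the way, then descend.

Request:
step_arm([
  [0,-0.001,-0.03,0,0],
  [0,-0.001,-0.04,0,0],
  [0,-0.001,-0.04,0,0],
  [0,-0.001,-0.04,0,0],
  [0,-0.001,-0.04,0,0],
  [0,-0.001,-0.04,0,0],
  [0,-0.001,-0.04,0,0],
  [0,-0.001,-0.04,0,0],
  [0,-0.001,-0.04,0,0],
  [0,-0.001,-0.04,0,0],
])

```text
time_s: 13.6
position: [0.5542, -0.2897, 0.187]
tool_rot: [-2.718, 1.576, -0.0]
wrist_force: [0.6, 0.6, 0.0]
width: 0.0913
finger_force: 0.0
```

```bash
python3 - <<'E'
from h import *
import pickle
a=pickle.load(open('l1.pkl','rb')); d=snap('wrist'); print(state()['position'])
u,v=proj(d,(.554,-.32,.052)); print(u,v); D=disc(d,(u,v)); print(np.round(D,1).tolist())
for e in D: print(onz(d,e[0],e[1],.052).round(4))
print(onz(a,286.3,126,.024)); e=max(D,key=lambda e:e[2])
print(tri([(a,288.9,127.6),(d,e[0],e[1])]),tri([(a,288.9,127.6),(d,e[0],e[1]),(snap('scene'),201,220.6)]))
E
```

```text
[ 0.55421975 -0.28975672  0.18696209]
269.57837035370443 158.32327993006527
[[269.9, 158.6, 23.5, 24.2], [270.3, 158.9, 34.0, 35.4], [269.9, 158.0, 43.4, 44.5]]
[ 0.5535 -0.3199  0.052 ]
[ 0.553  -0.3199  0.052 ]
[ 0.5539 -0.3205  0.052 ]
[ 0.55358353 -0.32008189  0.024     ]
(array([ 0.55379371, -0.32032934,  0.05104797]), [np.float64(0.03194743651457043), np.float64(0.030989117046190028)]) (array([ 0.55593123, -0.32049098,  0.06438725]), [np.float64(0.2739841917450196), np.float64(1.6096617562284323), np.float64(0.5104387720936551)])
```

Cap top measured at z=0.051 (expected 0.052), lid at (0.554, -0.320). Descending.

Request:
step_arm([
  [0,-0.0005,-0.0305,0,0],
  [0,-0.0005,-0.0305,-0.03,0],
  [0,-0.0005,-0.0305,-0.07,0],
  [0,-0.0005,-0.0305,-0.105,0],
  [0,-0.0005,-0.0305,-0.135,0],
  [0,-0.0005,-0.0305,-0.155,0],
  [0,-0.0005,-0.0305,-0.17,0],
  [0,-0.0005,-0.0305,-0.178,0],
  [0,-0.0005,-0.0305,-0.182,0],
  [0,-0.0005,-0.0305,-0.182,0],
])

```text
time_s: 14.53
position: [0.5539, -0.3205, 0.005]
tool_rot: [2.718, -1.576, 0.0]
wrist_force: [0.7, 0.3, -0.0]
width: 0.0914
finger_force: 0.0
```

Request:
step_arm([
  [20,0,0,0,0],
  [40,0,0,0,0],
  [60,0,0,0,0],
  [80,0,0,0,0],
  [120,0,0,0,0],
  [120,0,0,0,0],
  [120,0,0,0,0],
  [120,0,0,0,0],
  [120,0,0,0,0],
  [120,0,0,0,0],
], force=25)

```text
time_s: 15.37
position: [0.5541, -0.3206, 0.0057]
tool_rot: [2.718, -1.576, 0.001]
wrist_force: [-1.2, 1.0, 7.3]
width: 0.0662
finger_force: 25.0
```

Collar held (66 mm). Lift gently and carry.

Request:
step_arm([
  [120,0,0,0.004,0],
  [120,0,0,0.012,0],
  [120,0,0,0.024,0],
  [120,0,0,0.038,0],
  [120,0,0,0.054,0],
  [120,0,0,0.07,0],
  [120,0,0,0.084,0],
  [120,0,0,0.094,0],
  [120,0,0,0.1,0],
  [120,0,0,0.1,0],
])

```text
time_s: 16.2
position: [0.5543, -0.3207, 0.1066]
tool_rot: [2.717, -1.576, 0.003]
wrist_force: [0.4, 0.2, -2.0]
width: 0.0658
finger_force: 25.0
```

Request:
step_arm([
  [120,0,0.004,0,0],
  [120,-0.001,0.014,0,0],
  [120,-0.002,0.03,0,0],
  [120,-0.004,0.05,0,0],
  [120,-0.006,0.072,0,0],
  [120,-0.007,0.096,0,0],
  [120,-0.008,0.12,0,0],
  [120,-0.009,0.144,0,0],
  [120,-0.01,0.168,0,0],
  [120,-0.011,0.192,0,0],
])

```text
time_s: 17.03
position: [0.5415, -0.1259, 0.1042]
tool_rot: [2.718, -1.576, -0.002]
wrist_force: [1.3, 0.3, -1.7]
width: 0.0663
finger_force: 25.0
```

Request:
step_arm([
  [120,-0.001,0.024,0,0],
  [120,-0.002,0.048,0,0],
  [120,-0.004,0.072,0,0],
  [120,-0.006,0.096,0,0],
  [120,-0.007,0.116,0,0],
  [120,-0.008,0.133,0,0],
  [120,-0.009,0.146,0,0],
  [120,-0.01,0.154,0,0],
  [120,-0.01,0.158,0,0],
  [120,-0.01,0.158,0,0],
])

```text
time_s: 17.87
position: [0.5324, 0.0302, 0.1048]
tool_rot: [2.718, -1.575, -0.0]
wrist_force: [-0.5, 0.3, -2.0]
width: 0.0661
finger_force: 25.0
```

Request:
step_arm([
  [120,0,-0.0005,-0.008,0],
  [120,0,-0.0005,-0.018,0],
  [120,0,-0.0005,-0.027,0],
  [120,0,-0.0005,-0.034,0],
  [120,0,-0.0005,-0.037,0],
  [120,0,-0.0005,-0.039,0],
  [120,0,-0.0005,-0.041,0],
  [120,0,-0.0005,-0.043,0],
  [120,0,-0.0005,-0.045,0],
  [120,0,-0.0005,-0.045,0],
])

```text
time_s: 18.7
position: [0.5327, 0.0291, 0.0598]
tool_rot: [2.718, -1.576, -0.0]
wrist_force: [0.1, 0.1, -1.3]
width: 0.066
finger_force: 25.0
```

Request:
step_arm([
  [120,0,0,-0.0015,0],
  [120,0,0,-0.003,0],
  [120,0,0,-0.0045,0],
  [120,0,0,-0.006,0],
  [120,0,0,-0.0075,0],
  [120,0,0,-0.009,0],
  [120,0,0,-0.0105,0],
  [120,0,0,-0.012,0],
  [120,0,0,-0.012,0],
  [120,0,0,-0.012,0],
])

```text
time_s: 19.53
position: [0.5326, 0.0292, 0.0478]
tool_rot: [2.717, -1.576, -0.0]
wrist_force: [-0.6, 0.5, -1.8]
width: 0.0657
finger_force: 25.0
```

Request:
step_arm([
  [120,0,0,-0.001,0],
  [120,0,0,-0.002,0],
  [120,0,0,-0.003,0],
  [120,0,0,-0.0035,0],
  [120,0,0,-0.004,0],
  [120,0,0,-0.004,0],
  [120,0,0,-0.004,0],
  [120,0,0,-0.004,0],
  [120,0,0,-0.004,0],
  [120,0,0,-0.004,0],
])

```text
time_s: 20.37
position: [0.5329, 0.0291, 0.0446]
tool_rot: [-2.718, 1.576, -0.0]
wrist_force: [-5.6, -0.6, 14.6]
width: 0.0659
finger_force: 25.0
```

Seated: 15 N upward at the expected height (0.0446). Release and check from above.

Request:
step_arm([
  [110,0,0,0.001,0],
  [60,0,0,0.001,0],
  [30,0,0,0.001,0],
  [0,0,0,0.001,0],
  [0,0,0,0.001,0],
  [0,0,0,0.001,0],
  [0,0,0,0.006,0],
  [0,0,0,0.014,0],
  [0,0,0,0.022,0],
  [0,0,0,0.0265,0],
])

```text
time_s: 21.2
position: [0.5333, 0.0291, 0.0719]
tool_rot: [-2.717, 1.576, -0.002]
wrist_force: [0.8, 0.2, -0.1]
width: 0.0912
finger_force: 0.0
```

```bash
python3 - <<'E'
from h import *
s=state();print(s['position'],s['width'],s['wrist_force'])
d=snap('wrist'); t=snap('top'); c=snap('scene')
m=np.hstack([cv2.resize(d['img'],(400,300)),cv2.resize(c['img'][170:215,250:310],(400,300),interpolation=cv2.INTER_CUBIC)])
save({'img':m},'fit'); print('cap top expected in scene',proj(c,(.5327,.0292,.091)),'unhome', proj(c,(.5327,.0292,.096)))
E
```

```text
[0.53330228 0.0291345  0.07190104] 0.09119800626177284 [ 0.82392503  0.18874837 -0.10459087]
cap top expected in scene (np.float64(278.3044904995191), np.float64(182.91236489335373)) unhome (np.float64(278.3778436570513), np.float64(181.78359864257877))
```

View pics/fit.png

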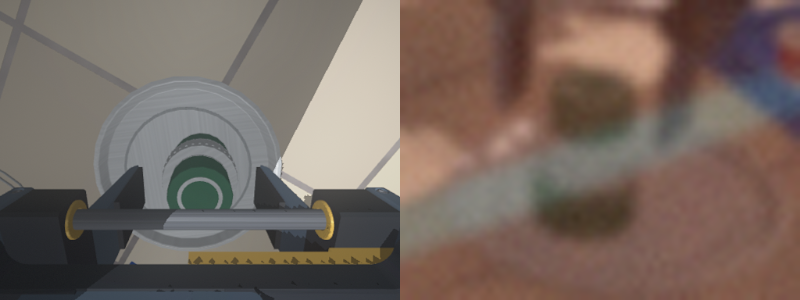

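The wrist view shows cap, collar and tin stacked concentrically between the open fingers (crop (200,185)). The scene crop shows the cap top where the home pose predicts it, v≈182. Now grip the cap, well above the collar.

Request:
step_arm([
  [20,0,0,0,0],
  [40,0,0,0,0],
  [60,0,0,0,0],
  [80,0,0,0,0],
  [95,0,0,0,0],
  [105,0,0,0,0],
  [115,0,0,0,0],
  [150,0,0,0,0],
  [150,0,0,0,0],
  [150,0,0,0,0],
], force=12)

```text
time_s: 22.18
position: [0.5327, 0.0291, 0.0704]
tool_rot: [2.718, -1.576, -0.0]
wrist_force: [-1.0, 0.7, -0.4]
width: 0.049
finger_force: 12.0
```

Request:
step_arm([
  [150,0,0,0.002,0],
  [150,0,0,0.005,0],
  [150,0,0,0.009,0],
  [150,0,0,0.014,0],
  [150,0,0,0.02,0],
  [150,0,0,0.027,0],
  [150,0,0,0.035,0],
  [150,0,0,0.043,0],
  [150,0,0,0.051,0],
  [150,0,0,0.058,0],
])

```text
time_s: 23.02
position: [0.5329, 0.0292, 0.1296]
tool_rot: [-2.717, 1.576, -0.001]
wrist_force: [-0.1, -0.9, -0.3]
width: 0.0488
finger_force: 12.0
```

Request:
step_arm([
  [150,0,0,0.005,0],
  [150,0,0,0.01,0],
  [150,0,0,0.014,0],
  [150,0,0,0.017,0],
  [150,0,0,0.017,0],
  [150,0,0,0.017,0],
  [150,0,0,0.017,0],
  [150,0,0,0.017,0],
  [150,0,0,0.017,0],
  [150,0,0,0.017,0],
])

```text
time_s: 23.85
position: [0.5326, 0.0291, 0.1452]
tool_rot: [2.717, -1.576, -0.0]
wrist_force: [-0.4, 0.3, -0.0]
width: 0.049
finger_force: 12.0
```

```bash
python3 - <<'E'
from h import *
s=state();print(s['position'],s['width'],s['wrist_force'],s['finger_force'],s['dq'].round(4))
c=snap('scene')
for n,z in (('captop',.166),('capmouth',.138),('neck top',.087),('collar top',.063),('collar foot',.039)): print(n,np.round(proj(c,(.533,.0292,z)),1))
# colour profile down the tin's axis in the scene view
hsv=cv2.cvtColor(np.ascontiguousarray(c['img']),cv2.COLOR_RGB2HSV)
print([(v,c['img'][v,277:281].mean(0).astype(int).tolist()) for v in range(160,206,2)])
E
```

```text
[0.53258063 0.02913852 0.14523718] 0.04900279974585337 [-0.40891948  0.3285223  -0.01895904] 11.999822997822776 [-0.0012 -0.0032  0.0007 -0.001   0.001  -0.0006]
captop [279.5 165.6]
capmouth [279.1 172.2]
neck top [278.3 183.8]
collar top [277.9 189.2]
collar foot [277.6 194.4]
[(160, [201, 168, 156]), (162, [172, 144, 127]), (164, [111, 94, 73]), (166, [118, 108, 82]), (168, [109, 100, 73]), (170, [92, 82, 57]), (172, [88, 71, 49]), (174, [124, 96, 76]), (176, [189, 148, 122]), (178, [185, 142, 117]), (180, [142, 100, 83]), (182, [119, 80, 66]), (184, [108, 72, 61]), (186, [117, 82, 71]), (188, [113, 80, 72]), (190, [113, 99, 91]), (192, [127, 125, 117]), (194, [125, 122, 118]), (196, [121, 116, 109]), (198, [105, 92, 81]), (200, [79, 62, 48]), (202, [73, 58, 41]), (204, [79, 62, 46])]
```

The cap is up at v 163–174 with a clear gap below it, and the neck starts at v≈181, as predicted for a seated inner lid.

```bash
python3 -c "
from cell import env; print(env.sign_off())"
```

```text
the job is handed in; nothing more can be done
None
```

The job is handed in, though the hand-in returned no verdict: the plug is in the tin, the inner lid sits home on it by contact force and camera check, and the cap is held about 75 mm above its seat at 24 s of the 56 s allowed.

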